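# Tilt the stick lighter out of the side table's hatch

### The job

The candles want lighting: slide the hatch in the top of the white side table (it has a small wooden knob) fully open and leave it open, then take the long stick lighter out of the compartment. It is longer than the opening, so bring it up handle first and draw it out at a slant; finish holding it still in the gripper, its whole length at least 5 cm above the table top and touching nothing else. Leave the other things on the table standing where they are.

Things in the scene. Friction and masses are not known exactly. Their poses are not given: they have to be found in the camera images.
- cabinet: White cabinet-style side table, top face 360 (x) by 600 mm (y), 70 mm above the work surface level. Origin: centre of the top face; x away from the robot, y to its left, z up. In the top is a compartment, x -85 to 85, y -225 to 235 mm, 68 mm deep below the top face. A fixed part of the top, 14 mm thick, covers it for y below -25; the sliding hatch closes the rest.
- compartment (a point): Point on the compartment's floor at cabinet x = 0, at the foot of its +y end wall (cabinet y = 235 mm); axes as the cabinet's. That end wall and the two side walls (85 mm to either side) rise 68 mm above this floor, to the top face.
- hatch (a joint): How far the hatch is open, m: 0 closed; grows as it slides along the cabinet's -y under the fixed top; stops at 0.225. White panel 168 x 262 x 8 mm in grooves, underside 44 mm above the compartment floor. Takes about 3 N, stays where left. Opening: from the compartment's +y wall to the hatch's free edge (joint value + 1 mm), 170 mm wide along x.
- hatch_knob (a point): Centre of the top of the round wooden knob on the hatch: 24 mm in diameter, 27 mm high above the hatch panel (11 mm above the table's top face), 20 mm from the panel's free (+y) edge. It moves with the hatch and clears the fixed top by about 2 mm when fully open.
- lighter: Long stick lighter, 300 mm, about 90 g, lying flat in the compartment, handle at the opening (+y) end. Black handle 125 x 24 wide x 20 mm high (thin trigger guard 9 mm out on its +y side, 22 to 62 mm from the origin), then a steel tube 10 mm thick, 175 mm long. Origin: underside of the handle, mid-length; x along to the tip, z up; handle and tube axis 10 mm above the underside.
- lighter_tip (a point): End of the lighter's steel tube, on its axis, 237.5 mm from the lighter's origin along its x.
- lighter_butt (a point): Rear end of the lighter's handle, on its axis, 62.5 mm behind the lighter's origin.
- tray: Walnut tray 290 x 200 mm, 22 mm high, 6 mm base, on the fixed part of the top; bystander. Origin: centre of its underside.
- tumbler: Stainless steel tumbler, 76 mm across, 115 mm high, in the tray; bystander. Origin: centre of its underside.
- vase: Empty ribbed glass vase, 78 mm across, 175 mm high, in the tray; bystander. Origin: centre of its underside.
- dice_cup: Red plastic dice cup, 78 mm across, 98 mm high, in the tray; bystander. Origin: centre of its underside.
- die1: White die, 18 mm, in the tray; bystander. Origin: centre of its underside.
- die2: White die, 18 mm, in the tray; bystander. Origin: centre of its underside.
- card_box: Box of playing cards 62 x 90 x 17 mm on the top, on the robot's side of the hatch; bystander. Origin: centre of its underside.
- remote: Grey remote control 42 x 165 x 16 mm on the top, beyond the hatch; bystander. Origin: centre of its underside.

How it is judged:
By the outcome, as a careful person would: the job done as asked, in the order asked, and still so for the second after the job is handed in, while the arm keeps its last pose, push and grip.
It also fails if it takes over 54 s, if anything falls off the work surface, if the arm or the gripper's body presses on something with over 40 N, if the wrist force passes 120 N, or if a joint passes its speed limit or range.

### The arm

A 6-joint arm with a two-finger parallel gripper is mounted at the origin on the work surface. World frame = base frame: x ahead of the robot, y to its left, z up, the work surface at z = 0. Lengths are in m, angles in degrees, forces in N, time in s.
With the tool pointing down it reaches from about 0.25 to 0.725 m from the base axis. Payload 9.7 kg.
Tool frame: the origin (TCP) lies at the very end of the fingers, on their centre line; the grasp point (between the pads) lies 19 mm behind it; z points along the fingers, y is the line along which they close (so a half turn about z gives the same grasp; the last joint's range is limited). The gripper opens to 85 mm and grips with 20 to 120 N. Pads are 22 mm wide; open, the fingers measure 114 mm over their backs; the gripper's body (76 mm by 85 mm) begins 54 mm behind the grasp point. The pads swing forward as they close: fully open they stand 13 mm farther back than shut.
Start: joints at [-72.078, 4.979, 10.078, 95.1, 0, 90], TCP at [0.169, -0.523, 0.231] pointing down, gripper open.
Joint ranges: [-179.16, 179.16], [-48.56, 103.87], [-65.8, 70.77], [-126.05, 130.52], [-82.76, 87.17], [-180, 180]. Speed limits (degrees/s): [127.2, 127.2, 147.25, 180, 180, 180].

### API

Orientations are given as [roll, pitch, yaw] about the fixed x, y, z axes, in that order (R = Rz(yaw) Ry(pitch) Rx(roll)).
In Python, from workcell import telemetry, optics, workorder gives the robot as it stands.
- The arm moves only by the shell command python3 -m handwheel 'ROWS' [FORCE]. ROWS is JSON, a list of rows, each an object of numbers: "tx", "ty", "tz": the shift along the tool's x, y, z in m; "ax", "ay", "az": the turn, a rotation vector about the tool's x, y, z in degrees; "jaw": the gripper command: -1 is shut, 1 is fully open, values between are in proportion. A call has exactly 10 rows; each row shifts and turns the commanded pose from where the row before left it, along the tool's axes as they then stand; what a row does not reach is not made up. A row lasts 1/8 s, in which the tool goes at most 62.5 mm and 10.7 degrees, less where a joint would pass 70% of its speed; a pose out of reach is approached as far as the arm can. A call is refused whole if a number of a shift passes 0.0625 or a number of a turn 10.7, either way. A call with a gripper value outside its range is refused whole. The fingers move at their own pace and stop on an object; FORCE is the grip in N (left out, the last holds). Time passes only in rows, so rows that do not move let the fingers close, or fill a call up. It gives the time, the measured TCP pose, the force, the opening and the grip force at its end, in the units of the state.
- telemetry.get_obs(): the state, without advancing time (a new reading comes with each control period).
- optics.camera(name): name is "side" or "top"; returns a dict with "color" (400x640x3 uint8, red, green, blue), "K" (3x3 intrinsics, pixels), "extrinsics" (4x4, takes a point from camera to world coordinates). Camera axes: x right, y down, z forward; pixel columns grow to the right and rows downward; lengths in m; the calibration is good to about 2 mm. A picture is of the moment at which its call begins. There is no depth.
- workorder.job_done(): hands the job in; it is judged then, once.
The state is a dict: "time": time; "q": joint angles; "qd": joint speeds; "joint_efforts": joint torques, N m; "ee_pos": TCP position; "tcp_rot": TCP orientation; "wrist_force": force on the tool from outside, world axes, zero at the start; "torque": the same for the moment, N m; "opening": finger opening in m; "grasp_force": force on a finger pad.
Only numpy, scipy, OpenCV 4.12 (cv2) and the standard library are available. Lean on these libraries where they do the work, as an engineer would, in place of code of your own. Each camera call takes 0.05 s, during which the arm holds its last target. There are 200 camera calls.

## Working session

There is one attempt and no reset: what is moved stays moved. The work goes in short steps, Python scripts to look and compute and a shell command to move; the robot and the scene stay as the last step left them, time stands still between calls to the robot, and variables do not carry over. Pictures are saved under pics/ and viewed, at most 10 in all, crops included, and the job is handed in when it is done.

```bash
mkdir -p pics; python3 - <<'E'
from workcell import telemetry, optics
import cv2,numpy as np
o=telemetry.get_obs(); print(o)
for n in("side","top"):
    c=optics.camera(n); cv2.imwrite(f"pics/{n}0.png",c["color"][:,:,::-1]); print(n,c["K"].tolist(),np.round(c["extrinsics"],4).tolist())
    np.savez(n+".npz",K=c["K"],E=c["extrinsics"])
E
```

```text
{'time': 0.0, 'q': array([-7.20776366e+01,  5.00948381e+00,  1.00326943e+01,  9.50983531e+01,
       -2.74164275e-04,  9.00002867e+01]), 'qd': array([-0.01576021,  0.0472682 , -0.01435223,  0.03417116,  0.08803939,
        0.0122331 ]), 'joint_efforts': array([-2.27400749e-03, -5.20392072e+01,  4.64801180e+01,  1.64211314e-02,
       -1.27122858e-04,  5.30983641e-06]), 'ee_pos': array([ 0.16917739, -0.52308957,  0.23058281]), 'tcp_rot': array([-1.79924857e+02,  2.74540058e-04,  1.79220771e+01]), 'wrist_force': array([-0.58092351,  0.2132149 , -1.08560471]), 'torque': array([-0.03254391,  0.04371657,  0.0047375 ]), 'grasp_force': 0.0, 'opening': 0.08512119897317943}
side [[364.9875588848064, 0.0, 322.9956382932028], [0.0, 364.9875588848064, 198.3259877058897], [0.0, 0.0, 1.0]] [[-0.9988, -0.0083, 0.0485, 0.5052], [-0.0438, 0.601, -0.7981, 0.5826], [-0.0225, -0.7992, -0.6006, 0.4893], [0.0, 0.0, 0.0, 1.0]]
top [[390.1964685626818, 0.0, 321.5864508632034], [0.0, 390.1964685626818, 200.1602135735054], [0.0, 0.0, 1.0]] [[0.0203, -0.9961, 0.0858, 0.4912], [-0.9994, -0.0225, -0.0251, 0.0158], [0.0269, -0.0853, -0.996, 0.8321], [0.0, 0.0, 0.0, 1.0]]
```

View pics/side0.png

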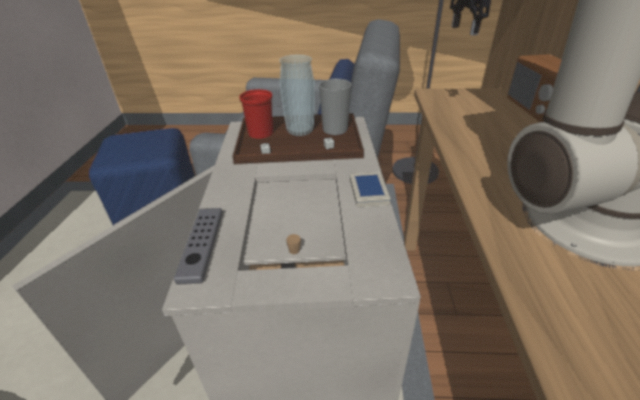

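View pics/top0.png

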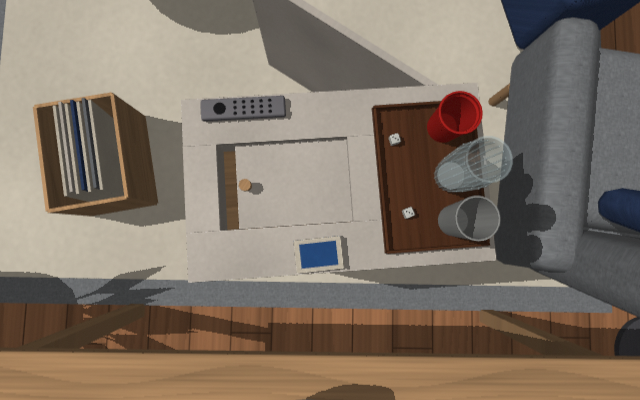

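The hatch stands slightly open (about 25 mm); the knob is at about (245,185) in top and (293,243) in side. The tray with cups is at the −y end, the remote on the far side and the cards on the near side. Next, enlarged crops.

```bash
python3 - <<'E'
import cv2
a=cv2.imread("pics/top0.png")[80:290,170:400]; cv2.imwrite("pics/topc.png",cv2.resize(a,(0,0),fx=2.8,fy=2.8,interpolation=cv2.INTER_CUBIC))
a=cv2.imread("pics/side0.png")[165:305,160:430]; cv2.imwrite("pics/sidec.png",cv2.resize(a,(0,0),fx=2.9,fy=2.9,interpolation=cv2.INTER_CUBIC))
E
```

```text
(no output)
```

View pics/topc.png

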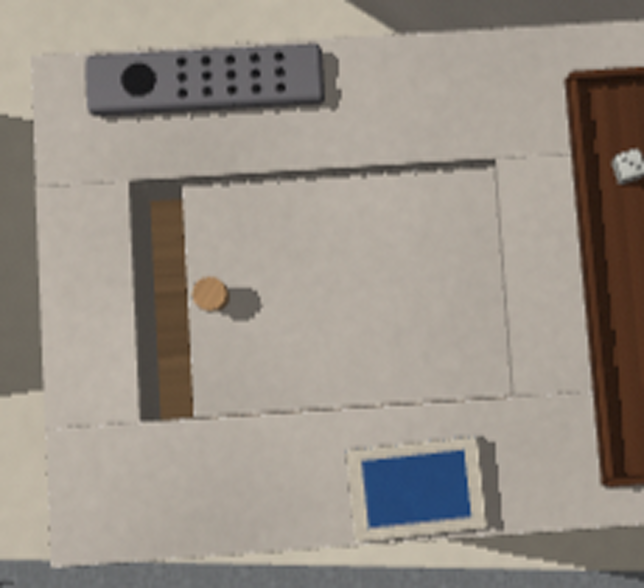

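View pics/sidec.png

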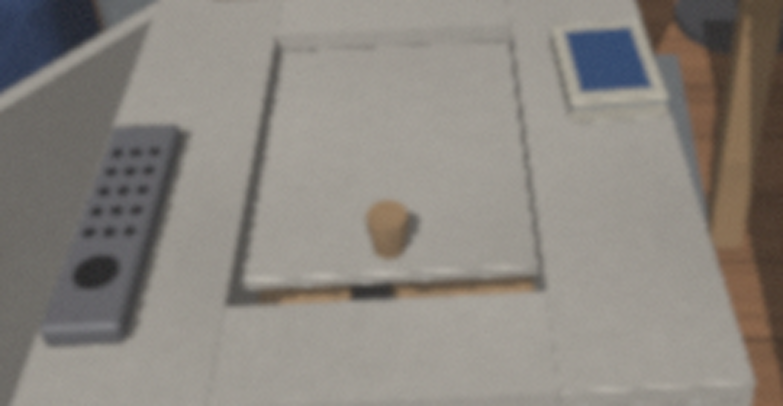

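```bash
cat > h.py <<'E'
import numpy as np
from scipy.optimize import least_squares
C={n:np.load(f"{n}.npz") for n in("side","top")}
def hit(n,u,v,z):
    K,E=C[n]["K"],C[n]["E"]; d=E[:3,:3]@np.linalg.solve(K,[u,v,1]); return E[:3,3]+d*(z-E[2,3])/d[2]
def proj(n,p):
    K,E=C[n]["K"],C[n]["E"]; q=K@(E[:3,:3].T@(np.asarray(p)-E[:3,3])); return q[:2]/q[2]
def cab2w(c,p): # c = x,y,yaw(rad)
    s,k=np.sin(c[2]),np.cos(c[2]); return np.array([c[0]+k*p[0]-s*p[1],c[1]+s*p[0]+k*p[1],.07+p[2]])
def w2cab(c,p):
    s,k=np.sin(c[2]),np.cos(c[2]); d=np.asarray(p)-[c[0],c[1],.07]; return np.array([k*d[0]+s*d[1],-s*d[0]+k*d[1],d[2]])
E
python3 - <<'E'
from h import *
t=lambda u,v:(u/2.8+170,v/2.8+80); s=lambda u,v:(u/2.9+160,v/2.9+165)
L=[("top",t(33,57),(.18,.3)),("top",t(50,567),(-.18,.3)),("top",t(131,181),(.085,.235)),("top",t(141,420),(-.085,.235)),("top",t(496,160),(.085,-.025)),("top",t(512,395),(-.085,-.025)),
("side",s(228,303),(.085,.235)),("side",s(545,291),(-.085,.235)),("side",s(278,38),(.085,-.025)),("side",s(512,38),(-.085,-.025))]
for cams in(("top",),("side",),("top","side")):
    M=[l for l in L if l[0] in cams]
    f=lambda c:np.concatenate([hit(n,*uv,.07)[:2]-cab2w(c,(*p,0))[:2] for n,uv,p in M])
    r=least_squares(f,[.45,0,0]); print(cams,r.x,np.degrees(r.x[2]),(r.fun*1e3).round(1))
c=r.x; np.save("cab.npy",c)
for n,uv in(("top",t(210,293)),("side",s(388,212))): p=hit(n,*uv,.081); print("knob",n,p,w2cab(c,p))
for uv in(s(352,292),s(396,292)): p=hit("side",*uv,.022); print("lighter",p,w2cab(c,p))
p=hit("top",*t(188,300),.054); print("edge",w2cab(c,p))
E
```

```text
('top',) [ 0.59805268 -0.03492091  0.086432  ] 4.952189068986102 [-2.1 -1.2  0.5  0.3 -0.5 -1.1  1.4 -0.5 -0.9  0.8  1.6  1.8]
('side',) [ 0.59500651 -0.02534656  0.07261715] 4.160656493212798 [-2.5 -6.9  0.1 -6.9  0.3  1.6  2.1 12.3]
('top', 'side') [ 0.59676954 -0.03109935  0.08195043] 4.695413504420172 [-2.2 -4.4  0.5 -4.4 -0.3 -4.6  1.7 -4.8  0.4 -2.7  3.1 -2.4 -2.  -1.8
  0.5 -0.2 -1.7  6.6  0.  18.8]
knob top [0.58258195 0.14528255 0.081     ] [0.00029842 0.17695133 0.011     ]
knob side [0.58110313 0.14867682 0.081     ] [-0.00089758  0.18045526  0.011     ]
lighter [0.60601931 0.1550977  0.022     ] [ 0.02446059  0.18481499 -0.048     ]
lighter [0.57990327 0.15449497 0.022     ] [-0.00161715  0.18635211 -0.048     ]
edge [-1.57143289e-04  1.97127602e-01 -1.60000000e-02]
```

```bash
python3 -m handwheel '[{"az":-9.63,"jaw":-1},{"az":-9.63,"jaw":-1},{"az":-9.63,"jaw":-1},{"az":-9.63,"jaw":-1},{"az":-9.63,"jaw":-1},{"az":-9.63,"jaw":-1},{"az":-9.63,"jaw":-1},{"az":-9.63,"jaw":-1},{"ty":0.035,"tx":0.02,"jaw":-1},{"ty":0.035,"tx":0.04,"jaw":-1}]' 40 && python3 -m handwheel '[{"ty":0.035,"tx":0.04,"jaw":-1},{"ty":0.034,"tx":0.04,"jaw":-1},{"tx":0.04,"jaw":-1},{"tx":0.04,"jaw":-1},{"tx":0.04,"jaw":-1},{"tx":0.04,"jaw":-1},{"tx":0.04,"jaw":-1},{"tx":0.01,"jaw":-1},{"jaw":-1},{"jaw":-1}]'
python3 - <<'E'
from h import *
from workcell import telemetry
np.save("cab.npy",[.59805,-.03492,.086432])
o=telemetry.get_obs(); print(w2cab(np.load("cab.npy"),o["ee_pos"]),o["tcp_rot"],o["q"])
E
```

```text
[-0.46938139 -0.44936961  0.16064377] [-1.79932453e+02 -3.96500094e-04  1.79241215e+01] [-7.20758545e+01  5.00992302e+00  1.00399735e+01  9.50975976e+01
  3.96528164e-04  9.00000236e+01]$[0]: bad value
```

```bash
python3 -m handwheel '[{"tx":0,"ty":0,"tz":0,"ax":0,"ay":0,"az":-9.63,"jaw":-1},{"tx":0,"ty":0,"tz":0,"ax":0,"ay":0,"az":-9.63,"jaw":-1},{"tx":0,"ty":0,"tz":0,"ax":0,"ay":0,"az":-9.63,"jaw":-1},{"tx":0,"ty":0,"tz":0,"ax":0,"ay":0,"az":-9.63,"jaw":-1},{"tx":0,"ty":0,"tz":0,"ax":0,"ay":0,"az":-9.63,"jaw":-1},{"tx":0,"ty":0,"tz":0,"ax":0,"ay":0,"az":-9.63,"jaw":-1},{"tx":0,"ty":0,"tz":0,"ax":0,"ay":0,"az":-9.63,"jaw":-1},{"tx":0,"ty":0,"tz":0,"ax":0,"ay":0,"az":-9.63,"jaw":-1},{"tx":0.02,"ty":0.035,"tz":0,"ax":0,"ay":0,"az":0,"jaw":-1},{"tx":0.04,"ty":0.035,"tz":0,"ax":0,"ay":0,"az":0,"jaw":-1}]' 40
```

```text
time: 1.35
ee_pos: [0.2342, -0.4572, 0.2302]
tcp_rot: [-180.0, -0.1, 94.9]
wrist_force: [0.5, 0.4, 0.3]
opening: 0.0001
grasp_force: 0.0
```

```bash
python3 -m handwheel '[{"tx":0.04,"ty":0.035,"tz":0,"ax":0,"ay":0,"az":0,"jaw":-1},{"tx":0.04,"ty":0.035,"tz":0,"ax":0,"ay":0,"az":0,"jaw":-1},{"tx":0.04,"ty":0,"tz":0,"ax":0,"ay":0,"az":0,"jaw":-1},{"tx":0.04,"ty":0,"tz":0,"ax":0,"ay":0,"az":0,"jaw":-1},{"tx":0.04,"ty":0,"tz":0,"ax":0,"ay":0,"az":0,"jaw":-1},{"tx":0.04,"ty":0,"tz":0,"ax":0,"ay":0,"az":0,"jaw":-1},{"tx":0.04,"ty":0,"tz":0,"ax":0,"ay":0,"az":0,"jaw":-1},{"tx":0.04,"ty":0.02,"tz":0,"ax":0,"ay":0,"az":0,"jaw":-1},{"tx":0.04,"ty":0.04,"tz":0,"ax":0,"ay":0,"az":0,"jaw":-1},{"tx":0.04,"ty":0.04,"tz":0,"ax":0,"ay":0,"az":0,"jaw":-1}]' && python3 -m handwheel '[{"tx":0.04,"ty":0.04,"tz":0,"ax":0,"ay":0,"az":0,"jaw":-1},{"tx":0.04,"ty":0.04,"tz":0,"ax":0,"ay":0,"az":0,"jaw":-1},{"tx":0.04,"ty":0.04,"tz":0,"ax":0,"ay":0,"az":0,"jaw":-1},{"tx":0.04,"ty":0.03,"tz":0,"ax":0,"ay":0,"az":0,"jaw":-1},{"tx":0.03,"ty":0.03,"tz":0,"ax":0,"ay":0,"az":0,"jaw":-1},{"tx":0.02,"ty":0.02,"tz":0,"ax":0,"ay":0,"az":0,"jaw":-1},{"tx":0,"ty":0,"tz":0.02,"ax":0,"ay":0,"az":0,"jaw":-1},{"tx":0,"ty":0,"tz":0.02,"ax":0,"ay":0,"az":0,"jaw":-1},{"tx":0,"ty":0,"tz":0,"ax":0,"ay":0,"az":0,"jaw":-1},{"tx":0,"ty":0,"tz":0,"ax":0,"ay":0,"az":0,"jaw":-1}]'
cat > s.py <<'E'
from h import *
from workcell import telemetry
o=telemetry.get_obs(); print("cab mm",(w2cab(np.load("cab.npy"),o["ee_pos"])*1e3).round(1),o["tcp_rot"].round(2),o["q"].round(1),o["wrist_force"].round(1),o["time"],o["opening"],o["grasp_force"])
E
python3 s.py
```

```text
time: 2.6
ee_pos: [0.3692, -0.0426, 0.2314]
tcp_rot: [179.9, 0.0, 95.0]
wrist_force: [1.7, -2.1, 0.1]
opening: -0.0002
grasp_force: 0.0
time: 3.85
ee_pos: [0.5497, 0.1822, 0.192]
tcp_rot: [180.0, -0.0, 95.0]
wrist_force: [0.1, 0.0, -0.3]
opening: -0.0002
grasp_force: 0.0
cab mm [-29.4 220.5 122. ] [ 1.7997e+02 -1.0000e-02  9.4960e+01] [ 18.3   8.3   9.4  91.    0.  103.4] [ 0.1  0.  -0.3] 3.85 -0.00017013781153962237 0.0
```

```bash
python3 -m handwheel '[{"tx":0.003,"ty":0.03,"tz":0,"ax":0,"ay":0,"az":0,"jaw":-1},{"tx":0,"ty":0,"tz":0.03,"ax":0,"ay":0,"az":0,"jaw":-1},{"tx":0,"ty":0,"tz":0.03,"ax":0,"ay":0,"az":0,"jaw":-1},{"tx":0,"ty":0,"tz":0.03,"ax":0,"ay":0,"az":0,"jaw":-1},{"tx":0,"ty":0,"tz":0.02,"ax":0,"ay":0,"az":0,"jaw":-1},{"tx":0,"ty":0,"tz":0.008,"ax":0,"ay":0,"az":0,"jaw":-1},{"tx":0,"ty":0,"tz":0,"ax":0,"ay":0,"az":0,"jaw":-1},{"tx":-0.01,"ty":0,"tz":0,"ax":0,"ay":0,"az":0,"jaw":-1},{"tx":-0.01,"ty":0,"tz":0,"ax":0,"ay":0,"az":0,"jaw":-1},{"tx":-0.01,"ty":0,"tz":0,"ax":0,"ay":0,"az":0,"jaw":-1}]' && python3 s.py;  python3 -m handwheel '[{"tx":-0.01,"ty":0,"tz":0,"ax":0,"ay":0,"az":0,"jaw":-1},{"tx":-0.01,"ty":0,"tz":0,"ax":0,"ay":0,"az":0,"jaw":-1},{"tx":-0.01,"ty":0,"tz":0,"ax":0,"ay":0,"az":0,"jaw":-1},{"tx":-0.01,"ty":0,"tz":0,"ax":0,"ay":0,"az":0,"jaw":-1},{"tx":-0.0,"ty":0,"tz":0,"ax":0,"ay":0,"az":0,"jaw":-1},{"tx":0.006,"ty":0,"tz":0,"ax":0,"ay":0,"az":0,"jaw":-1},{"tx":0,"ty":0,"tz":0.009,"ax":0,"ay":0,"az":0,"jaw":-1},{"tx":-0.01,"ty":0,"tz":0,"ax":0,"ay":0,"az":0,"jaw":-1},{"tx":-0.01,"ty":0,"tz":0,"ax":0,"ay":0,"az":0,"jaw":-1},{"tx":-0.01,"ty":0,"tz":0,"ax":0,"ay":0,"az":0,"jaw":-1}]' && python3 s.py
```

```text
time: 5.1
ee_pos: [0.5824, 0.1575, 0.0742]
tcp_rot: [179.9, -0.1, 95.0]
wrist_force: [0.6, 2.4, 1.9]
opening: 0.0001
grasp_force: 1.5
cab mm [  1.1 193.1   4.2] [ 1.7991e+02 -5.0000e-02  9.4960e+01] [ 15.1  11.9   0.5  78.5   0.  100.2] [0.6 2.4 1.9] 5.1 9.871909197249699e-05 1.5151879607424235
time: 6.35
ee_pos: [0.5872, 0.0935, 0.0641]
tcp_rot: [-180.0, -0.0, 95.0]
wrist_force: [-0.8, 3.6, -2.2]
opening: -0.0003
grasp_force: 1.5
cab mm [  0.3 128.9  -5.9] [-1.7997e+02 -2.0000e-02  9.4960e+01] [ 9.  11.1 -1.6 77.3  0.  94.1] [-0.8  3.6 -2.2] 6.35 -0.00025828802349322474 1.5083215196136734
```

```bash
python3 -m handwheel '[{"tx":-0.01,"ty":0,"tz":0,"ax":0,"ay":0,"az":0,"jaw":-1},{"tx":-0.012,"ty":0,"tz":0,"ax":0,"ay":0,"az":0,"jaw":-1},{"tx":-0.012,"ty":0,"tz":0,"ax":0,"ay":0,"az":0,"jaw":-1},{"tx":-0.012,"ty":0,"tz":0,"ax":0,"ay":0,"az":0,"jaw":-1},{"tx":-0.012,"ty":0,"tz":0,"ax":0,"ay":0,"az":0,"jaw":-1},{"tx":-0.012,"ty":0,"tz":0,"ax":0,"ay":0,"az":0,"jaw":-1},{"tx":-0.012,"ty":0,"tz":0,"ax":0,"ay":0,"az":0,"jaw":-1},{"tx":-0.012,"ty":0,"tz":0,"ax":0,"ay":0,"az":0,"jaw":-1},{"tx":-0.005,"ty":0,"tz":0,"ax":0,"ay":0,"az":0,"jaw":-1},{"tx":-0.0,"ty":0,"tz":0,"ax":0,"ay":0,"az":0,"jaw":-1}]' && python3 s.py
```

```text
time: 7.6
ee_pos: [0.5962, -0.0052, 0.0646]
tcp_rot: [180.0, 0.0, 94.9]
wrist_force: [0.3, 0.2, -0.2]
opening: -0.0001
grasp_force: 0.0
cab mm [ 0.7 29.8 -5.4] [1.7997e+02 5.0000e-02 9.4920e+01] [-0.5 11.2 -1.4 77.3 -0.  84.6] [ 0.3  0.2 -0.2] 7.6 -5.3147523671381504e-05 0.0
```

```bash
python3 -m handwheel '[{"tx":-0.002,"ty":0,"tz":0,"ax":0,"ay":0,"az":0,"jaw":-1},{"tx":-0.002,"ty":0,"tz":0,"ax":0,"ay":0,"az":0,"jaw":-1},{"tx":-0.002,"ty":0,"tz":0,"ax":0,"ay":0,"az":0,"jaw":-1},{"tx":-0.002,"ty":0,"tz":0,"ax":0,"ay":0,"az":0,"jaw":-1},{"tx":-0.001,"ty":0,"tz":0,"ax":0,"ay":0,"az":0,"jaw":-1},{"tx":-0.001,"ty":0,"tz":0,"ax":0,"ay":0,"az":0,"jaw":-1},{"tx":0,"ty":0,"tz":0,"ax":0,"ay":0,"az":0,"jaw":-1},{"tx":0,"ty":0,"tz":0,"ax":0,"ay":0,"az":0,"jaw":-1},{"tx":0,"ty":0,"tz":0,"ax":0,"ay":0,"az":0,"jaw":-1},{"tx":-0.0,"ty":0,"tz":0,"ax":0,"ay":0,"az":0,"jaw":-1}]' && python3 s.py
```

```text
time: 8.85
ee_pos: [0.5967, -0.0145, 0.0641]
tcp_rot: [-180.0, 0.0, 95.0]
wrist_force: [0.3, 1.4, -0.4]
opening: 0.0001
grasp_force: 0.4
cab mm [ 0.4 20.4 -5.9] [-1.7998e+02  1.0000e-02  9.4950e+01] [-1.4 11.4 -1.3 77.4 -0.  83.7] [ 0.3  1.4 -0.4] 8.85 8.954656098739147e-05 0.3804846786078997
```

```bash
python3 -m handwheel '[{"tx":-0.002,"ty":0,"tz":0,"ax":0,"ay":0,"az":0,"jaw":-1},{"tx":-0.002,"ty":0,"tz":0,"ax":0,"ay":0,"az":0,"jaw":-1},{"tx":-0.001,"ty":0,"tz":0,"ax":0,"ay":0,"az":0,"jaw":-1},{"tx":-0.001,"ty":0,"tz":0,"ax":0,"ay":0,"az":0,"jaw":-1},{"tx":-0.001,"ty":0,"tz":0,"ax":0,"ay":0,"az":0,"jaw":-1},{"tx":-0.001,"ty":0,"tz":0,"ax":0,"ay":0,"az":0,"jaw":-1},{"tx":0,"ty":0,"tz":0,"ax":0,"ay":0,"az":0,"jaw":-1},{"tx":0,"ty":0,"tz":0,"ax":0,"ay":0,"az":0,"jaw":-1},{"tx":0,"ty":0,"tz":0,"ax":0,"ay":0,"az":0,"jaw":-1},{"tx":-0.0,"ty":0,"tz":0,"ax":0,"ay":0,"az":0,"jaw":-1}]' && python3 s.py
```

```text
time: 10.1
ee_pos: [0.5973, -0.0205, 0.0642]
tcp_rot: [-180.0, -0.2, 95.1]
wrist_force: [-2.1, 12.5, 0.8]
opening: -0.0
grasp_force: 6.3
cab mm [ 0.5 14.5 -5.8] [-179.99   -0.21   95.05] [-2.1 11.5 -1.1 77.4  0.2 82.9] [-2.1 12.5  0.8] 10.1 -1.1736900787956607e-05 6.270804106607102
```

```bash
python3 -m handwheel '[{"tx":0.01,"ty":0,"tz":0,"ax":0,"ay":0,"az":0,"jaw":-1},{"tx":0.01,"ty":0,"tz":-0.02,"ax":0,"ay":0,"az":0,"jaw":-1},{"tx":0.02,"ty":0,"tz":-0.04,"ax":0,"ay":0,"az":0,"jaw":-1},{"tx":0.03,"ty":0,"tz":-0.04,"ax":0,"ay":0,"az":0,"jaw":-0.2},{"tx":0.03,"ty":-0.04,"tz":0,"ax":0,"ay":0,"az":0,"jaw":-0.2},{"tx":0.03,"ty":-0.05,"tz":0,"ax":0,"ay":0,"az":0,"jaw":-0.2},{"tx":0.03,"ty":-0.05,"tz":0,"ax":0,"ay":0,"az":0,"jaw":-0.2},{"tx":0,"ty":-0.05,"tz":0,"ax":0,"ay":0,"az":0,"jaw":-0.2},{"tx":0,"ty":-0.03,"tz":0,"ax":0,"ay":0,"az":0,"jaw":-0.2},{"tx":0,"ty":0,"tz":0,"ax":0,"ay":0,"az":0,"jaw":-0.2}]' && python3 s.py
python3 - <<'E'
from workcell import optics
import cv2,numpy as np
a=optics.camera("side")["color"][165:305,160:430,::-1]; b=optics.camera("top")["color"][80:290,170:400,::-1]
cv2.imwrite("pics/side1.png",cv2.resize(a,(0,0),fx=2.9,fy=2.9,interpolation=cv2.INTER_CUBIC))
cv2.imwrite("pics/top1.png",cv2.resize(b,(0,0),fx=2.8,fy=2.8,interpolation=cv2.INTER_CUBIC))
E
```

```text
time: 11.35
ee_pos: [0.3636, 0.1181, 0.1663]
tcp_rot: [179.8, -0.0, 95.0]
wrist_force: [-0.2, -0.7, 0.4]
opening: 0.0339
grasp_force: 0.0
cab mm [-220.3  172.7   96.3] [ 1.7981e+02 -1.0000e-02  9.5010e+01] [ 18.  -19.1 -18.8  90.1  -0.  103. ] [-0.2 -0.7  0.4] 11.35 0.03385867056932741 0.0
```

View pics/side1.png

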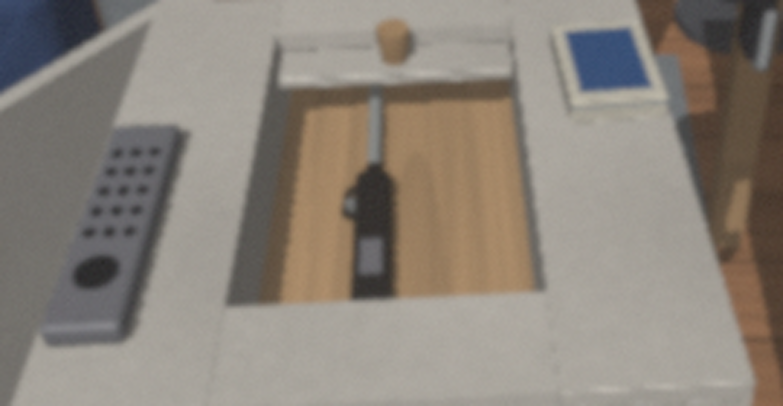

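View pics/top1.png

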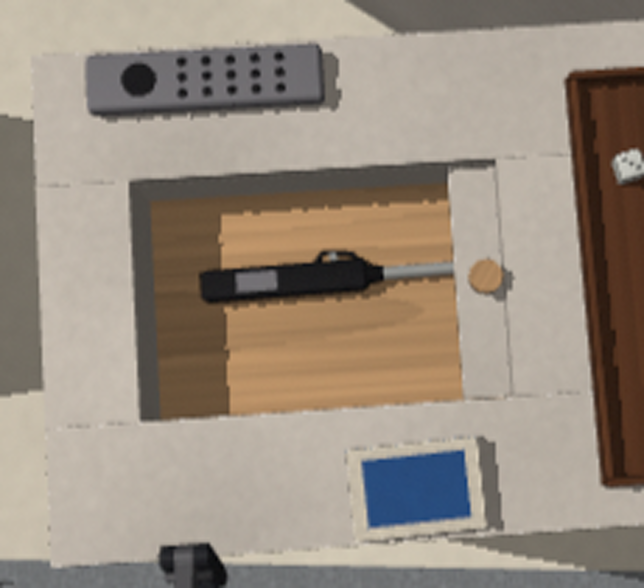

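The hatch is open, with the knob just clear of the fixed top. The lighter lies with its butt at top-crop (201,286), the handle/tube joint near (372,273) and the tube to (453,269), with the guard on the far (+x) side.

```bash
python3 - <<'E'
from h import *
c=np.load("cab.npy"); t=lambda u,v:(u/2.8+170,v/2.8+80); s=lambda u,v:(u/2.9+160,v/2.9+165)
for n,uv,z in(("butt",t(201,286),.018),("hdl end",t(370,274),.016),("tube",t(453,269.5),.014),("knob",t(487,276),.081),("hatch edge",t(456,280),.054)): print(n,(w2cab(c,hit("top",*uv,z))*1e3).round(1))
for n,uv,z in(("hdl a",s(374,280),.022),("hdl end",s(376,175),.017),("tube",s(376,95),.014),("knob",s(393,27),.081)): print("side",n,(w2cab(c,hit("side",*uv,z))*1e3).round(1))
E
```

```text
butt [ 14.4 197.4 -52. ]
hdl end [ 15.9  71.  -54. ]
tube [ 15.7   8.3 -56. ]
knob [  0.  -10.8  11. ]
hatch edge [  2.2   9.1 -16. ]
side hdl a [ 11.6 179.8 -48. ]
side hdl end [ 13.9  78.4 -53. ]
side tube [ 17.  -16.5 -56. ]
side knob [-0.5 -5.9 11. ]
```

```bash
python3 -m handwheel '[{"tx":0,"ty":0.05,"tz":0,"ax":0,"ay":0,"az":0,"jaw":0.4},{"tx":-0.01,"ty":0.05,"tz":0,"ax":0,"ay":0,"az":0,"jaw":0.4},{"tx":-0.013,"ty":0.05,"tz":0,"ax":0,"ay":0,"az":0,"jaw":0.4},{"tx":0,"ty":0.05,"tz":0,"ax":0,"ay":0,"az":0,"jaw":0.4},{"tx":0,"ty":0.035,"tz":0,"ax":0,"ay":0,"az":0,"jaw":0.4},{"tx":0,"ty":0,"tz":0.02,"ax":0,"ay":0,"az":0,"jaw":0.4},{"tx":0,"ty":0,"tz":0.03,"ax":0,"ay":0,"az":0,"jaw":0.4},{"tx":0,"ty":0,"tz":0.03,"ax":0,"ay":0,"az":0,"jaw":0.4},{"tx":0,"ty":0,"tz":0.02,"ax":0,"ay":0,"az":0,"jaw":0.4},{"tx":0,"ty":0,"tz":0,"ax":0,"ay":0,"az":0,"jaw":0.4}]' && python3 s.py
```

```text
time: 12.7
ee_pos: [0.6004, 0.115, 0.0621]
tcp_rot: [-179.8, 0.0, 94.9]
wrist_force: [-0.8, 0.1, 1.0]
opening: 0.0597
grasp_force: 0.0
cab mm [ 15.3 149.1  -7.9] [-1.798e+02  3.000e-02  9.493e+01] [10.8 13.6  1.1 77.7 -0.  95.9] [-0.8  0.1  1. ] 12.7 0.059669529566247326 0.0
```

```bash
python3 -m handwheel '[{"tx":0,"ty":0,"tz":0.02,"ax":0,"ay":0,"az":0,"jaw":0.4},{"tx":0,"ty":0,"tz":0.02,"ax":0,"ay":0,"az":0,"jaw":0.4},{"tx":0,"ty":0,"tz":0.01,"ax":0,"ay":0,"az":0,"jaw":0.4},{"tx":0,"ty":0,"tz":0.005,"ax":0,"ay":0,"az":0,"jaw":0.4},{"tx":0,"ty":0,"tz":0,"ax":0,"ay":0,"az":0,"jaw":0.4},{"tx":0,"ty":0,"tz":0,"ax":0,"ay":0,"az":0,"jaw":0.4},{"tx":0,"ty":0,"tz":0,"ax":0,"ay":0,"az":0,"jaw":0.4},{"tx":0,"ty":0,"tz":0,"ax":0,"ay":0,"az":0,"jaw":0.0},{"tx":0,"ty":0,"tz":0,"ax":0,"ay":0,"az":0,"jaw":-0.3},{"tx":0,"ty":0,"tz":0,"ax":0,"ay":0,"az":0,"jaw":-0.3}]' 40 && python3 s.py; python3 -m handwheel '[{"tx":0,"ty":0,"tz":0,"ax":0,"ay":0,"az":0,"jaw":-1},{"tx":0,"ty":0,"tz":0,"ax":0,"ay":0,"az":0,"jaw":-1},{"tx":0,"ty":0,"tz":0,"ax":0,"ay":0,"az":0,"jaw":-1},{"tx":0,"ty":0,"tz":0,"ax":0,"ay":0,"az":0,"jaw":-1},{"tx":0,"ty":0,"tz":0,"ax":0,"ay":0,"az":0,"jaw":-1},{"tx":0,"ty":0,"tz":0,"ax":0,"ay":0,"az":0,"jaw":-1},{"tx":0,"ty":0,"tz":0,"ax":0,"ay":0,"az":0,"jaw":-1},{"tx":0,"ty":0,"tz":0,"ax":0,"ay":0,"az":0,"jaw":-1},{"tx":0,"ty":0,"tz":0,"ax":0,"ay":0,"az":0,"jaw":-1},{"tx":0,"ty":0,"tz":0,"ax":0,"ay":0,"az":0,"jaw":-1}]' 60 && python3 s.py
```

```text
time: 13.95
ee_pos: [0.6006, 0.1154, 0.0093]
tcp_rot: [-180.0, -0.0, 95.0]
wrist_force: [0.1, 0.4, -0.1]
opening: 0.0298
grasp_force: 0.0
cab mm [ 15.5 149.5 -60.7] [-180.     -0.     94.96] [10.9 14.8 -3.4 71.8  0.  95.9] [ 0.1  0.4 -0.1] 13.95 0.029820800873866442 0.0
time: 15.2
ee_pos: [0.6008, 0.1155, 0.0096]
tcp_rot: [180.0, -0.0, 95.0]
wrist_force: [0.4, -0.1, 4.3]
opening: 0.0226
grasp_force: 59.8
cab mm [ 15.8 149.6 -60.4] [179.97  -0.    94.96] [10.9 14.8 -3.3 71.8  0.  95.9] [ 0.4 -0.1  4.3] 15.2 0.022578380373636613 59.795663952827454
```

```bash
python3 -m handwheel '[{"tx":0,"ty":0,"tz":-0.0044,"ax":0,"ay":1,"az":0,"jaw":-1},{"tx":0,"ty":0,"tz":-0.0066,"ax":0,"ay":1.5,"az":0,"jaw":-1},{"tx":0,"ty":0,"tz":-0.0066,"ax":0,"ay":1.5,"az":0,"jaw":-1},{"tx":0,"ty":0,"tz":-0.0088,"ax":0,"ay":2,"az":0,"jaw":-1},{"tx":0,"ty":0,"tz":-0.0088,"ax":0,"ay":2,"az":0,"jaw":-1},{"tx":0,"ty":0,"tz":-0.0088,"ax":0,"ay":2,"az":0,"jaw":-1},{"tx":0,"ty":0,"tz":-0.0066,"ax":0,"ay":1.5,"az":0,"jaw":-1},{"tx":0,"ty":0,"tz":-0.0022,"ax":0,"ay":0.5,"az":0,"jaw":-1},{"tx":0,"ty":0,"tz":0,"ax":0,"ay":0,"az":0,"jaw":-1},{"tx":0,"ty":0,"tz":0,"ax":0,"ay":0,"az":0,"jaw":-1}]' 80 && python3 s.py
python3 - <<'E'
from workcell import optics
import cv2
a=optics.camera("side")["color"][125:305,160:430,::-1]
cv2.imwrite("pics/side2.png",cv2.resize(a,(0,0),fx=2.9,fy=2.9,interpolation=cv2.INTER_CUBIC))
E
```

```text
time: 16.45
ee_pos: [0.6008, 0.1108, 0.0614]
tcp_rot: [-180.0, -12.0, 95.0]
wrist_force: [-0.8, 0.4, -1.8]
opening: 0.0218
grasp_force: 78.3
cab mm [ 15.4 144.9  -8.6] [-179.97  -11.99   94.97] [ 4.9 13.1 -0.2 76.7 12.  89.9] [-0.8  0.4 -1.8] 16.45 0.02180085307515901 78.32009553909302
```

View pics/side2.png

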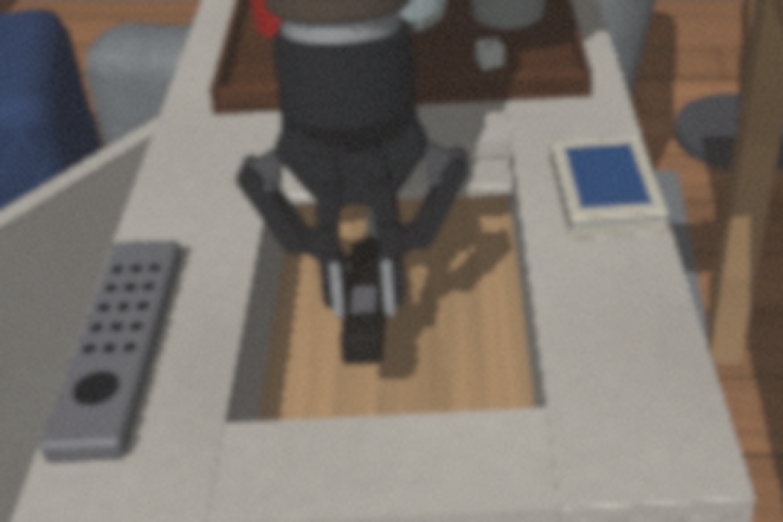

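```bash
python3 - <<'E'
from h import *
c=np.load("cab.npy")
for dz in(-.010,0,.010): p=proj("side",cab2w(c,(.015,.191,.004+dz))); print(dz,((p-[160,125])*2.9).round())
for dz in(-.010,0,.010): p=proj("side",cab2w(c,(.015,.191,-.010+dz))); print("lo",dz,((p-[160,125])*2.9).round())
E
```

```text
-0.01 [362. 359.]
0 [360. 347.]
0.01 [358. 334.]
lo -0.01 [364. 377.]
lo 0 [362. 364.]
lo 0.01 [361. 352.]
```

The lighter is held with the butt raised; its lower edge is at crop (362,360) against a predicted (362,359), so it has followed the tilt without slipping. Next: draw it out.

```bash
python3 -m handwheel '[{"tx":0.008,"ty":0,"tz":0,"ax":0,"ay":0,"az":0,"jaw":-1},{"tx":0.009,"ty":0,"tz":0,"ax":0,"ay":0,"az":0,"jaw":-1},{"tx":0.008,"ty":0,"tz":0,"ax":0,"ay":0,"az":0,"jaw":-1},{"tx":0,"ty":0,"tz":-0.0043,"ax":0,"ay":1.5,"az":0,"jaw":-1},{"tx":0,"ty":0,"tz":-0.0043,"ax":0,"ay":1.5,"az":0,"jaw":-1},{"tx":0,"ty":0,"tz":-0.0028,"ax":0,"ay":1,"az":0,"jaw":-1},{"tx":0,"ty":0,"tz":0,"ax":0,"ay":0,"az":0,"jaw":-1},{"tx":0.01,"ty":0,"tz":0,"ax":0,"ay":0,"az":0,"jaw":-1},{"tx":0.01,"ty":0,"tz":0,"ax":0,"ay":0,"az":0,"jaw":-1},{"tx":0.0,"ty":0,"tz":0,"ax":0,"ay":0,"az":0,"jaw":-1}]' 80 && python3 s.py
```

```text
time: 17.75
ee_pos: [0.5974, 0.1527, 0.084]
tcp_rot: [180.0, -16.0, 95.1]
wrist_force: [0.7, -0.4, -0.6]
opening: 0.0219
grasp_force: 78.3
cab mm [ 15.6 187.   14. ] [179.96 -16.01  95.06] [ 7.  12.6  1.1 77.9 16.  92.1] [ 0.7 -0.4 -0.6] 17.75 0.021875264620051585 78.32272052764893
```

No contact forces. Next I draw it 100 mm further, then lift.

```bash
python3 -m handwheel '[{"tx":0.01,"ty":0,"tz":0,"ax":0,"ay":0,"az":0,"jaw":-1},{"tx":0.013,"ty":0,"tz":0,"ax":0,"ay":0,"az":0,"jaw":-1},{"tx":0.013,"ty":0,"tz":0,"ax":0,"ay":0,"az":0,"jaw":-1},{"tx":0.013,"ty":0,"tz":0,"ax":0,"ay":0,"az":0,"jaw":-1},{"tx":0.013,"ty":0,"tz":0,"ax":0,"ay":0,"az":0,"jaw":-1},{"tx":0.013,"ty":0,"tz":0,"ax":0,"ay":0,"az":0,"jaw":-1},{"tx":0.013,"ty":0,"tz":0,"ax":0,"ay":0,"az":0,"jaw":-1},{"tx":0.013,"ty":0,"tz":0,"ax":0,"ay":0,"az":0,"jaw":-1},{"tx":0.0,"ty":0,"tz":0,"ax":0,"ay":0,"az":0,"jaw":-1},{"tx":0.0,"ty":0,"tz":0,"ax":0,"ay":0,"az":0,"jaw":-1}]' && python3 s.py
python3 - <<'E'
from workcell import optics
import cv2
a=optics.camera("side")["color"][:,:,::-1]
cv2.imwrite("pics/side3.png",a)
E
```

```text
time: 19.0
ee_pos: [0.589, 0.2482, 0.1113]
tcp_rot: [-180.0, -16.0, 95.0]
wrist_force: [0.3, -0.5, -2.1]
opening: 0.0216
grasp_force: 78.3
cab mm [ 15.4 282.8  41.3] [-179.98  -15.99   94.96] [ 15.9  12.8   4.4  78.5  15.7 101.4] [ 0.3 -0.5 -2.1] 19.0 0.021606650933501968 78.32841396331787
```

View pics/side3.png

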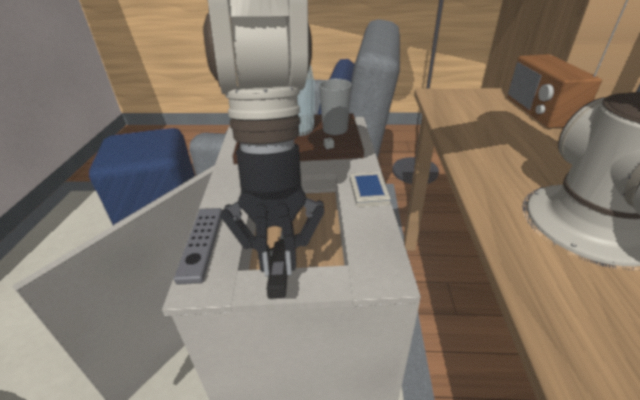

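The handle is out over the end wall (butt at about (277,285)), the hatch is still open and the tip is past the hatch edge by calculation. Now lift 120 mm straight up.

```bash
python3 -m handwheel '[{"tx":0.0041,"ty":0,"tz":-0.0144,"ax":0,"ay":0,"az":0,"jaw":-1},{"tx":0.0041,"ty":0,"tz":-0.0144,"ax":0,"ay":0,"az":0,"jaw":-1},{"tx":0.0041,"ty":0,"tz":-0.0144,"ax":0,"ay":0,"az":0,"jaw":-1},{"tx":0.0041,"ty":0,"tz":-0.0144,"ax":0,"ay":0,"az":0,"jaw":-1},{"tx":0.0041,"ty":0,"tz":-0.0144,"ax":0,"ay":0,"az":0,"jaw":-1},{"tx":0.0041,"ty":0,"tz":-0.0144,"ax":0,"ay":0,"az":0,"jaw":-1},{"tx":0.0041,"ty":0,"tz":-0.0144,"ax":0,"ay":0,"az":0,"jaw":-1},{"tx":0.0041,"ty":0,"tz":-0.0144,"ax":0,"ay":0,"az":0,"jaw":-1},{"tx":0.0,"ty":0,"tz":0,"ax":0,"ay":0,"az":0,"jaw":-1},{"tx":0.0,"ty":0,"tz":0,"ax":0,"ay":0,"az":0,"jaw":-1}]' && python3 s.py; python3 -m handwheel '[{"tx":0,"ty":0,"tz":0,"ax":0,"ay":0,"az":0,"jaw":-1},{"tx":0,"ty":0,"tz":0,"ax":0,"ay":0,"az":0,"jaw":-1},{"tx":0,"ty":0,"tz":0,"ax":0,"ay":0,"az":0,"jaw":-1},{"tx":0,"ty":0,"tz":0,"ax":0,"ay":0,"az":0,"jaw":-1},{"tx":0,"ty":0,"tz":0,"ax":0,"ay":0,"az":0,"jaw":-1},{"tx":0,"ty":0,"tz":0,"ax":0,"ay":0,"az":0,"jaw":-1},{"tx":0,"ty":0,"tz":0,"ax":0,"ay":0,"az":0,"jaw":-1},{"tx":0,"ty":0,"tz":0,"ax":0,"ay":0,"az":0,"jaw":-1},{"tx":0,"ty":0,"tz":0,"ax":0,"ay":0,"az":0,"jaw":-1},{"tx":0,"ty":0,"tz":0,"ax":0,"ay":0,"az":0,"jaw":-1}]' && python3 s.py
python3 - <<'E'
from workcell import optics
import cv2,numpy as np
a=optics.camera("side")["color"][50:300,160:440,::-1]
b=optics.camera("top")["color"][60:310,150:520,::-1]
cv2.imwrite("pics/fin.png",cv2.resize(np.hstack([a,b]),(0,0),fx=1.23,fy=1.23,interpolation=cv2.INTER_CUBIC))
E
```

```text
time: 20.3
ee_pos: [0.5891, 0.248, 0.2307]
tcp_rot: [-180.0, -16.0, 95.0]
wrist_force: [-0.0, 0.2, -1.5]
opening: 0.0219
grasp_force: 78.4
cab mm [ 15.5 282.7 160.7] [-179.96  -15.99   94.95] [ 15.9  13.5  18.4  91.8  15.7 101.4] [-0.   0.2 -1.5] 20.3 0.02187658146215791 78.38860988616943
time: 21.55
ee_pos: [0.5891, 0.2481, 0.2312]
tcp_rot: [180.0, -16.0, 95.0]
wrist_force: [-0.5, 0.0, 0.2]
opening: 0.022
grasp_force: 78.4
cab mm [ 15.5 282.7 161.2] [180.   -16.    94.96] [ 15.9  13.5  18.4  91.8  15.7 101.4] [-0.5  0.   0.2] 21.55 0.02196304493449779 78.38879942893982
```

View pics/fin.png

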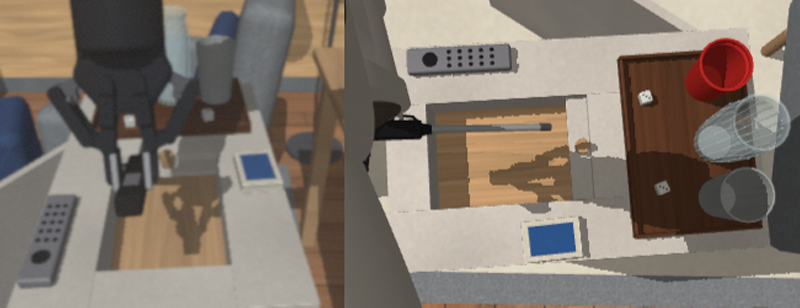

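The lighter hangs free, with its tip at about (550,127) in the right half; the knob is unchanged at the open stop and the bystanders are in place. I'll check the tip's height against that pixel before handing in.

```bash
python3 - <<'E'
from h import *
c=np.load("cab.npy")
for z in(.05,.07,.093,.11): print(z,((proj("top",cab2w(c,(.0155,.040,z)))-[150,60])*1.23+[280*1.23,0]).round(1))
from workcell import workorder
print(workorder.job_done())
E
```

```text
0.05 [550.7 134.1]
0.07 [550.9 131.8]
0.093 [551.2 129. ]
0.11 [551.4 126.9]
the job is handed in; nothing more can be done
None
```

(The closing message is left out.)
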